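Lift the egg rack off the boiler and hold it over the bowl

ROBOT

A 6-joint arm with a two-finger parallel gripper is mounted at the origin on the work surface. World frame = base frame: x ahead of the robot, y to its left, z up, the work surface at z = 0. Lengths are in mm, angles in degrees, forces in N, time in s.
With the tool pointing down it reaches from about 325 to 750 mm from the base axis. Payload 7.6 kg.
Tool frame: the origin (TCP) lies on the mounting face of the last link; the fingertips stand 173 mm ahead of it and the grasp point (between the pads) lies 155 mm ahead of it; z points along the fingers, y is the line along which they close (so a half turn about z gives the same grasp; the last joint's range is limited). The gripper opens to 85 mm and grips with 20 to 120 N. Pads are 22 mm wide; open, the fingers measure 114 mm over their backs; the gripper's body (76 mm by 85 mm) begins 54 mm behind the grasp point. The pads swing forward as they close: fully open they stand 13 mm farther back than shut.
Start: joints at [-77.424, 2.991, 80.254, -0, 96.75, -4.028], TCP at [150.045, -503.106, 404.723] pointing down, gripper open.
Joint ranges: [-166.34, 166.34], [-52.06, 124.39], [6.96, 135.62], [-60.46, 240.46], [14.63, 156.25], [-167.68, 167.68]. Speed limits (degrees/s): [147.25, 147.25, 172.46, 180, 180, 180].

INTERFACE

Orientations are given as [roll, pitch, yaw] about the fixed x, y, z axes, in that order (R = Rz(yaw) Ry(pitch) Rx(roll)).
In Python, from cell import ctrl gives the robot as it stands.
- The arm moves only by the tool apply_moves, never from a script. Its argument "deltas" is a list of rows, each a list of 3 entries, a list of its own where there are three numbers: the shift along the tool's x, y, z in mm, then the turn about the tool's z in rad, then the opening, from 0 (shut) to 1 (fully open). A call has 1 to 20 rows; each row is the pose to reach, as a shift and turn from the pose commanded when the call began, along the tool's axes at that moment; what a row does not reach only later rows make up. A row lasts 1/8 s, in which the tool goes at most 62.5 mm and 10.7 degrees, less where a joint would pass 70% of its speed; a pose out of reach is approached as far as the arm can. A call with a gripper value outside its range is refused whole. The fingers move at their own pace and stop on an object; "squeeze" is the grip in N (left out, the last holds). Time passes only in rows, so rows that repeat a pose let the fingers close. It gives the time, the measured TCP pose, the force, the opening and the grip force at its end, in the units of the state.
- ctrl.get_obs(): the state, without advancing time (a new reading comes with each control period).
- ctrl.read_camera(name): name is "scene" or "top" or "wrist"; returns the picture (480x640x3 uint8, red, green, blue); there is no depth.
- ctrl.camera_info(name): a dict with "fx", "fy", "cx", "cy" (pixels), "world_from_camera" (4x4, takes a point from camera to world coordinates); the wrist camera has in their place "hand_eye" (4x4, takes a point from camera to tool coordinates, whose origin is the TCP and whose axes are the flange's). Camera axes: x right, y down, z forward; pixel columns grow to the right and rows downward; lengths in mm; the calibration is good to about 2 mm. A picture is of the moment at which its call begins: read the wrist's pose just before it. camera_info takes no time and is no camera call.
- ctrl.sign_off(): hands the job in; it is judged then, once.
The state is a dict: "clock": time; "joints": joint angles; "qd": joint speeds; "effort": joint torques, N m; "eef_pos": TCP position; "tool_rot": TCP orientation; "ft_force": force on the tool from outside, world axes, zero at the start; "ft_torque": the same for the moment, N m; "opening": finger opening in mm; "gripper_force": force on a finger pad.
Only numpy, scipy, OpenCV 4.12 (cv2) and the standard library are available. Lean on these libraries where they do the work, as an engineer would, in place of code of your own. Each camera call takes 0.05 s, during which the arm holds its last target. There are 200 camera calls.

TASK

Take the wire egg rack by its wooden grip, pull it straight up out of the boiler's sprung clips, carry it level with all four eggs standing in it, and finish while holding it: still and level in the air over the middle of the steel bowl, a few centimetres clear above the rim. Do not put it down or let go, and leave the bowl and the other things on the table where they are.

Things in the scene. Friction and masses are not known exactly. Their poses are not given: they have to be found in the camera images.
- rack: Round steel-wire egg rack, 168 mm across, its outer ring 8 mm thick, with six egg rings around an upright stem (10 mm) that ends in a flat wooden grip. Origin: centre of the underside of the outer ring, z up. Eggs reach 55 mm above the origin and 3 mm below. 0.2 to 0.33 kg, plus the eggs. At the start it lies on the boiler, 55 mm above the table, under the boiler's clips; nothing else holds it.
- rack_grip (a point): Centre of the rack's wooden grip, 90 mm above the rack's origin. The grip is a block 54 mm long (along the rack's x), 14 mm thick (along the rack's y) and 32 mm tall.
- boiler: Low round white egg boiler base, fixed, 200 mm across, body 40 mm tall, with three pads 55 mm high that carry the rack and three upright clips 75 mm high around the rack's ring. The sprung clips snap aside when the rack is pulled straight up with about 10 N above its weight; they let go fully within 15 mm of lift. Origin: centre of its underside on the table, z up.
- bowl: Open steel mixing bowl, loose, 210 mm across the rim, 85 mm tall, standing on the table on the other side from the boiler. Origin: centre of its underside, z up.
- egg0: Egg, 43 mm across and 57 mm tall, 48 to 72 g, standing loose in a ring of the rack, 50 mm from its axis. Origin: its lower tip.
- egg1: Egg, 43 mm across and 57 mm tall, 48 to 72 g, standing loose in a ring of the rack, 50 mm from its axis. Origin: its lower tip.
- egg2: Egg, 43 mm across and 57 mm tall, 48 to 72 g, standing loose in a ring of the rack, 50 mm from its axis. Origin: its lower tip.
- egg3: Egg, 43 mm across and 57 mm tall, 48 to 72 g, standing loose in a ring of the rack, 50 mm from its axis. Origin: its lower tip.
- salt: Bystander: small turned wooden salt pot, 46 mm across, 66 mm tall, between the boiler and the bowl; origin at the centre of its underside.
- mug: Bystander: dark enamel mug, 80 mm across, 80 mm tall, handle to its +y; origin at the centre of its underside.
- sugar_jar: Bystander: amber glass jar, 90 mm across, 120 mm tall; origin at the centre of its underside.
- flour_jar: Bystander: white ceramic jar with a wooden lid, 110 mm across, 160 mm tall; origin at the centre of its underside.
Mind the look-alikes: they are no part of the job. What is shaped like the bowl but purple or yellow is not meant.

How it is judged:
By the outcome, as a careful person would: the job done as asked, in the order asked, and still so for the second after the job is handed in, while the arm keeps its last pose, push and grip.
It also fails if it takes over 42 s, if anything falls off the work surface, if the arm or the gripper's body presses on something with over 40 N, if the wrist force passes 120 N, or if a joint passes its speed limit or range.

## Working session

There is one attempt and no reset: what is moved stays moved. The work goes in short steps, Python scripts to look and compute and a tool call to move; the robot and the scene stay as the last step left them, time stands still between calls to the robot, and variables do not carry over. Pictures are saved under pics/ and viewed, at most 10 in all, crops included, and the job is handed in when it is done.

Besides the shell and the picture viewer there is one more tool, called after ">>>" in YAML: its name, and indented under it one key for each argument. apply_moves: Moves the arm, as the interface text tells. Its arguments: {"type":"object","properties":{"deltas":{"type":"array","items":{"type":"array"}},"squeeze":{"type":"number"}},"required":["deltas"]}

```bash
ls; mkdir -p pics
python3 - <<'E'
from cell import ctrl
import cv2
o=ctrl.get_obs();print(o)
for n in("scene","top"):
    cv2.imwrite(f"pics/{n}0.png",ctrl.read_camera(n)[:,:,::-1]); print(ctrl.camera_info(n))
print(ctrl.camera_info("wrist"))
E
```

```text
pics
{'clock': 0.0, 'joints': array([-7.74239626e+01,  3.02621952e+00,  8.03145918e+01, -1.62186079e-03,
        9.67504924e+01, -4.02750102e+00]), 'qd': array([-0.0109376 , -0.00457359,  0.06057014, -0.00414327, -0.03790787,
        0.08665467]), 'effort': array([ 6.31818093e-04, -3.81666863e+01, -3.60186553e+01, -1.47280758e-05,
        6.17174548e-03, -1.21856675e-05]), 'eef_pos': array([ 150.03150458, -503.06522109,  403.8674914 ]), 'tool_rot': array([-1.79908809e+02, -4.80580045e-03,  1.66033452e+01]), 'ft_force': array([ 0.35018586, -0.07297042, -0.14485319]), 'ft_torque': array([-0.01100638,  0.00078068,  0.00569142]), 'gripper_force': 0.0, 'opening': 85.06506382591475}
{'fx': 568.9399658323975, 'fy': 568.9399658323975, 'cx': 306.2330060235204, 'cy': 245.93666450256393, 'world_from_camera': array([[-3.27959974e-01,  5.28196195e-01, -7.83231150e-01,
         1.37736376e+03],
       [ 9.44660984e-01,  1.76686127e-01, -2.76401227e-01,
         3.20014870e+02],
       [-7.60799780e-03, -8.30536448e-01, -5.56912315e-01,
         7.61310479e+02],
       [ 0.00000000e+00,  0.00000000
[... 270 characters left out ...]
99602691e-01,  1.66895930e-02, -2.27138155e-02,
         1.07343239e+01],
       [ 1.91667334e-02, -1.88370494e-01, -9.81910991e-01,
         1.48899439e+03],
       [ 0.00000000e+00,  0.00000000e+00,  0.00000000e+00,
         1.00000000e+00]])}
{'fx': 419.4250241503461, 'fy': 419.4250241503461, 'cx': 317.1309735888473, 'cy': 237.8614257494286, 'hand_eye': array([[ 7.83625596e-05, -9.63089586e-01, -2.69181060e-01,
         6.67282434e+01],
       [ 9.99999993e-01,  9.89158837e-05, -6.27915593e-05,
         1.76607774e-01],
       [ 8.71001792e-05, -2.69181053e-01,  9.63089587e-01,
         3.22021039e+01],
       [ 0.00000000e+00,  0.00000000e+00,  0.00000000e+00,
         1.00000000e+00]])}
```

View pics/scene0.png

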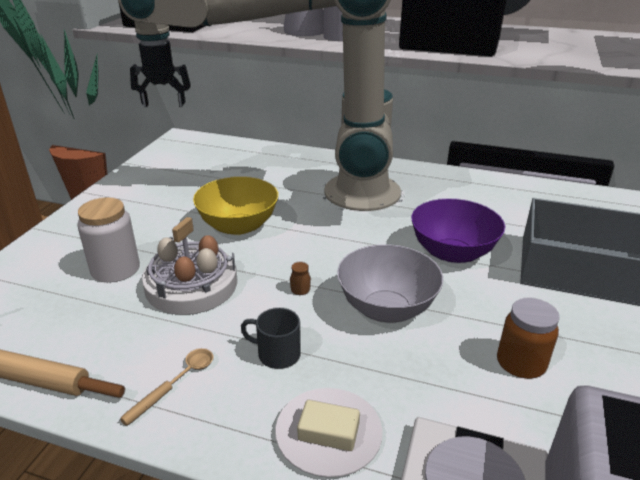

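View pics/top0.png

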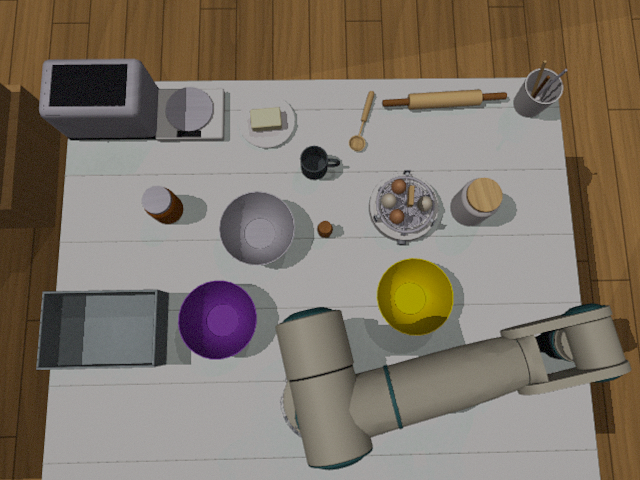

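The scene shows the rack at scene (188,262) / top (404,207), with its grip at scene (183,230) / top (411,194). It is the only rack. Possible targets are the grey steel bowl at top (258,229), the purple one at (218,320) and the yellow one at (415,297). I choose the grey one by the description. For the grip, the other wooden things are the flour jar lid at top (485,195) and the spoon at (358,143).

```bash
cat > h.py <<'E'
import numpy as np,cv2
from cell import ctrl
def ray(n,u,v,T=None):
    i=ctrl.camera_info(n); T=i["world_from_camera"] if T is None else T
    d=T[:3,:3]@np.array([(u-i["cx"])/i["fx"],(v-i["cy"])/i["fy"],1]); return T[:3,3],d
def onz(n,u,v,z,T=None):
    c,d=ray(n,u,v,T); return c+d*(z-c[2])/d[2]
def proj(n,p,T=None):
    i=ctrl.camera_info(n); T=i["world_from_camera"] if T is None else T
    q=T[:3,:3].T@(np.array(p)-T[:3,3]); return i["cx"]+i["fx"]*q[0]/q[2],i["cy"]+i["fy"]*q[1]/q[2]
E
python3 - <<'E'
from h import *
t=cv2.imread("pics/top0.png");s=cv2.imread("pics/scene0.png")
# bowl
g=cv2.cvtColor(t,cv2.COLOR_BGR2HSV)
sub=g[180:275,210:305]
m=(sub[...,2]<185).astype(np.uint8)*255
m=cv2.morphologyEx(m,cv2.MORPH_OPEN,np.ones((5,5)))
c=max(cv2.findContours(m,0,2)[0],key=cv2.contourArea);e=cv2.fitEllipse(cv2.convexHull(c));print("bowl",e)
print(onz("top",e[0][0]+210,e[0][1]+180,85), onz("top",210+e[0][0]-e[1][0]/2,180+e[0][1],85))
for n,u,v in(("salt",325,229),):print(n,onz("top",u,v,60))
print("rack",onz("top",404,207,60),"grip",onz("top",411,194,150))
a=cv2.resize(t[155:255,355:455],(500,500),interpolation=2)
b=cv2.resize(s[205:315,135:245],(500,500),interpolation=2)[:, :300*500//500]
b=cv2.resize(s[205:315,135:200],(300,500),interpolation=2)
cv2.imwrite("pics/c1.png",np.hstack([a,b]))
E
```

```text
Traceback (most recent call last):
cv2.error: OpenCV(4.12.0) /io/opencv/modules/imgproc/src/shapedescr.cpp:361: error: (-201:Incorrect size of input array) There should be at least 5 points to fit the ellipse in function 'fitEllipseNoDirect'
```

Run:
```python
from h import *
t=cv2.imread("pics/top0.png");s=cv2.imread("pics/scene0.png")
print(t[229,205:312:4].tolist())
print("rack",onz("top",404,207,60),"grip",onz("top",411,194,150),"salt",onz("top",325,229,60),"bowl",onz("top",258,229,85))
a=cv2.resize(t[155:255,355:455],(500,500),interpolation=2)
b=cv2.resize(s[205:315,135:200],(300,500),interpolation=2)
cv2.imwrite("pics/c1.png",np.hstack([a,b]))
```

```text
[[162, 163, 165], [166, 165, 168], [164, 164, 168], [164, 164, 165], [75, 67, 72], [79, 74, 77], [83, 80, 80], [86, 82, 87], [93, 90, 93], [117, 110, 114], [134, 125, 129], [148, 143, 144], [145, 139, 143], [145, 139, 143], [145, 138, 142], [146, 138, 141], [146, 140, 143], [148, 140, 145], [139, 132, 137], [123, 118, 122], [117, 112, 114], [111, 104, 111], [113, 108, 111], [111, 117, 113], [117, 118, 115], [114, 116, 111], [107, 112, 107]]
rack [ 527.78178625 -243.25042371   60.        ] grip [ 541.11220788 -247.77819495  150.        ] salt [467.79253319 -17.62762729  60.        ] bowl [465.78643468 167.26428382  85.        ]
```

View pics/c1.png

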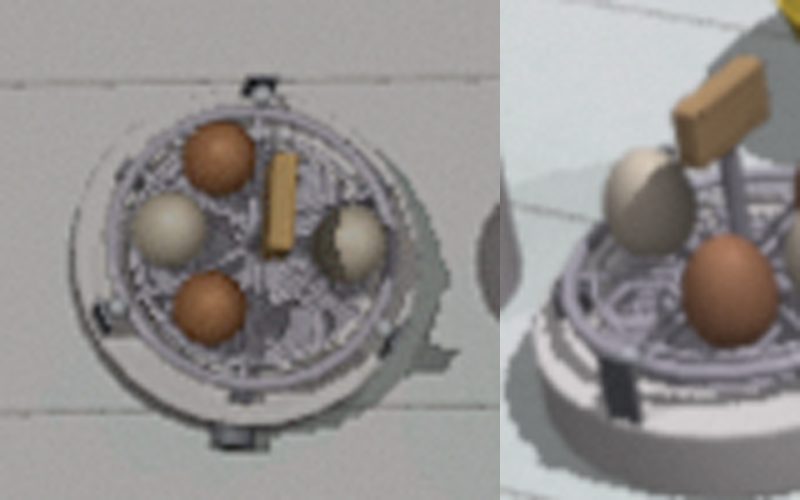

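Run:
```python
from h import *
t=cv2.imread("pics/top0.png");s=cv2.imread("pics/scene0.png")
f=cv2.GaussianBlur(t,(0,0),1.2).astype(int)
m=((2*f[...,1]-f[...,0]-f[...,2]<-3)&(f[...,1]<158)).astype(np.uint8)
M=np.zeros_like(m);M[180:280,205:312]=m[180:280,205:312]
M=cv2.morphologyEx(M,cv2.MORPH_OPEN,np.ones((5,5)))
c=max(cv2.findContours(M,0,2)[0],key=cv2.contourArea);h=cv2.convexHull(c)
print("bowl",cv2.boundingRect(h),cv2.fitEllipse(h),cv2.minEnclosingCircle(h))
u,v=cv2.minEnclosingCircle(h)[0];print(onz("top",u,v,85))
p=proj("top",onz("top",u,v,85)+[105,0,0]);print("expected radius",v-p[1])
H=cv2.cvtColor(t,cv2.COLOR_BGR2HSV)
g=cv2.inRange(H,(12,75,60),(28,255,255));G=np.zeros_like(g);G[180:212,403:418]=g[180:212,403:418]
c=max(cv2.findContours(G,0,2)[0],key=cv2.contourArea);r=cv2.minAreaRect(c);print("grip",r)
for q in cv2.boxPoints(r):print(onz("top",*q,155))
print("grip c",onz("top",*r[0],155),"rack",onz("top",405,204,60))
```

```text
bowl (219, 191, 75, 74) ((256.2883605957031, 227.40866088867188), (74.181640625, 75.85147094726562), 79.39606475830078) ((256.0308532714844, 227.09259033203125), 38.07097244262695)
[471.23912594 172.69613607  85.        ]
expected radius 36.81935136416229
grip ((410.4176025390625, 195.57057189941406), (6.2891130447387695, 21.16823387145996), 4.39870548248291)
[ 507.37094857 -233.08681563  155.        ]
[ 565.35208418 -240.3259521   155.        ]
[ 563.76192422 -257.07938642  155.        ]
[ 505.79007167 -249.70636595  155.        ]
grip c [ 535.45286413 -245.03483117  155.        ] rack [ 536.50704573 -246.53008441   60.        ]
```

>>> apply_moves:
  deltas:
    - [[440,-136,-25],0.39,1]
    - [[440,-136,-25],0.39,1]
    - [[440,-136,-25],0.39,1]
    - [[440,-136,-25],0.39,1]
    - [[440,-136,-25],0.39,1]
    - [[440,-136,-25],0.39,1]
    - [[440,-136,-25],0.39,1]
    - [[440,-136,-25],0.39,1]
    - [[440,-136,-25],0.39,1]
    - [[440,-136,-25],0.39,1]
    - [[440,-136,-25],0.39,1]
    - [[440,-136,-25],0.39,1]

```text
clock: 1.6
eef_pos: [532.2, -247.7, 429.9]
tool_rot: [180.0, -0.0, -5.8]
ft_force: [0.0, -0.9, -0.3]
opening: 85.7
gripper_force: 0.0
```

```bash
cat >> h.py <<'E'
from scipy.spatial.transform import Rotation as R
def wT(o):
    T=np.eye(4);T[:3,:3]=R.from_euler("xyz",o["tool_rot"],degrees=True).as_matrix();T[:3,3]=o["eef_pos"]
    return T, T@ctrl.camera_info("wrist")["hand_eye"]
E
python3 - <<'E'
from h import *
o=ctrl.get_obs();T,W=wT(o);print(o["clock"],o["eef_pos"],o["tool_rot"],o["ft_force"])
im=ctrl.read_camera("wrist")[:,:,::-1].copy();cv2.imwrite("pics/w1.png",im)
H=cv2.cvtColor(im,cv2.COLOR_BGR2HSV);g=cv2.inRange(H,(12,75,60),(28,255,255))
print(proj("wrist",[536,-246,161],W))
for c in sorted(cv2.findContours(g,0,2)[0],key=cv2.contourArea)[-3:]:
    r=cv2.minAreaRect(c);print(r,[onz("wrist",*q,161,W)[:2].round(1).tolist() for q in cv2.boxPoints(r)],onz("wrist",*r[0],161,W))
E
```

```text
1.6 [ 532.2001536  -247.71700604  429.92454857] [ 1.79985808e+02 -1.46822808e-02 -5.82171386e+00] [ 0.03035704 -0.94175678 -0.29410384]
(np.float64(312.271352698962), np.float64(233.2353562688424))
((305.9009704589844, 236.66879272460938), (38.574920654296875, 97.42119598388672), 1.7899105548858643) [[505.6, -226.3], [564.2, -235.2], [561.2, -256.9], [502.4, -249.4]] [ 534.309453   -242.07192262  161.        ]
((358.8414611816406, 412.419189453125), (178.9052276611328, 51.6628303527832), 7.72182559967041) [[406.2, -201.7], [444.6, -211.4], [414.8, -324.8], [374.5, -319.5]] [ 410.55670563 -263.87520239  161.        ]
((603.5, 206.0), (154.0, 71.0), 90.0) [[580.5, -391.2], [576.5, -429.9], [485.0, -439.3], [489.3, -396.5]] [ 535.11139147 -414.04398728  161.        ]
```

View pics/w1.png

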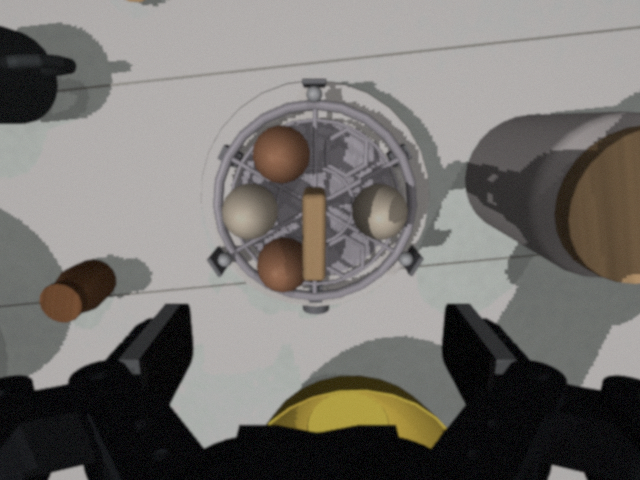

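The wrist view shows the grip's top face at (315,237), upright in the image, so the tool's yaw matches and it is centred within about 1 mm. There are four eggs at (282,153), (249,211), (283,264) and (380,213). Nothing stands in the way of the descent.

>>> apply_moves:
  deltas:
    - [[1,0,40],0,1]
    - [[1,0,80],0,1]
    - [[1,0,110],0,1]
    - [[1,0,125],0,1]
    - [[1,0,130],0,1]
    - [[1,0,130],0,1]
    - [[1,0,130],0,1]

```text
clock: 2.52
eef_pos: [534.1, -247.3, 301.2]
tool_rot: [179.9, -0.1, -5.7]
ft_force: [0.4, -0.0, 0.1]
opening: 85.4
gripper_force: 0.0
```

Run:
```python
from h import *
o=ctrl.get_obs();T,W=wT(o);print(o["eef_pos"],o["ft_force"],o["ft_torque"])
im=ctrl.read_camera("wrist")[:,:,::-1].copy();cv2.imwrite("pics/w2.png",im)
for p in ([533,-247.5,161],[533,-247.5,145]):print(proj("wrist",p,W))
```

```text
[ 534.05036652 -247.300619    301.1706835 ] [ 0.3503086  -0.02446988  0.07722936] [-0.0288233   0.00858012 -0.04185086]
(np.float64(315.64944000302296), np.float64(363.4554872647806))
(np.float64(315.7375745564568), np.float64(336.3931441786855))
```

View pics/w2.png

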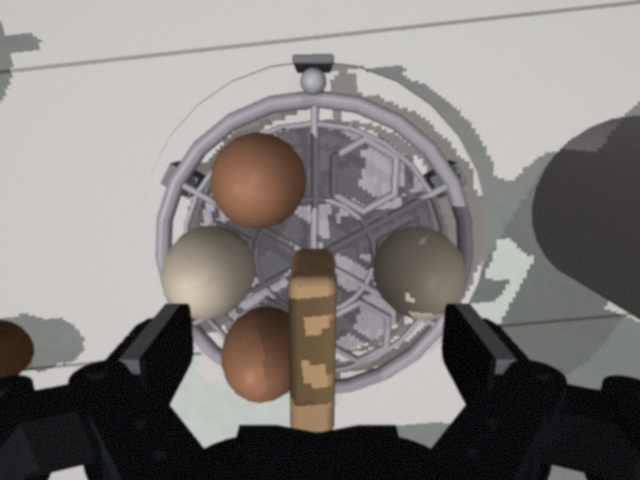

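The grip sits between the open fingers, with its top face centred at about (313,360), roughly 1 mm to the left. I'll shift that 1 mm and close.

>>> apply_moves:
  deltas:
    - [[0,-1,0],0,1]
    - [[0,-1,0],0,0.4]
    - [[0,-1,0],0,0.15]
    - [[0,-1,0],0,0]
    - [[0,-1,0],0,0]
    - [[0,-1,0],0,0]
    - [[0,-1,0],0,0]
    - [[0,-1,0],0,0]
  squeeze: 90

```text
clock: 3.58
eef_pos: [534.0, -246.1, 299.8]
tool_rot: [-180.0, -0.0, -5.7]
ft_force: [0.3, 2.4, 1.1]
opening: 13.1
gripper_force: 87.9
```

>>> apply_moves:
  deltas:
    - [[0,0,-1],0,0]
    - [[0,0,-2],0,0]
    - [[0,0,-3],0,0]
    - [[0,0,-4],0,0]
    - [[0,0,-5],0,0]
    - [[0,0,-6],0,0]
    - [[0,0,-8],0,0]
    - [[0,0,-10],0,0]
    - [[0,0,-12],0,0]
    - [[0,0,-14],0,0]
    - [[0,0,-16],0,0]
    - [[0,0,-18],0,0]
    - [[0,0,-20],0,0]
    - [[0,0,-22],0,0]
    - [[0,0,-25],0,0]
    - [[0,0,-28],0,0]
    - [[0,0,-30],0,0]
    - [[0,0,-30],0,0]
    - [[0,0,-30],0,0]

```text
clock: 5.95
eef_pos: [533.9, -246.1, 329.6]
tool_rot: [180.0, 0.0, -5.7]
ft_force: [0.9, 0.0, -5.3]
opening: 12.9
gripper_force: 89.6
```

Run:
```python
from h import *
o=ctrl.get_obs();print(o["eef_pos"],o["ft_force"],o["ft_torque"],o["opening"],o["gripper_force"])
im=ctrl.read_camera("wrist")[:,:,::-1];s=ctrl.read_camera("scene")[:,:,::-1]
cv2.imwrite("pics/w3.png",np.hstack([cv2.resize(im,(400,300)),cv2.resize(s[170:320,100:300],(400,300),interpolation=2)]))
```

```text
[ 533.91690357 -246.12223756  329.5788921 ] [ 0.91243403  0.03531611 -5.25776449] [-0.12775077 -0.02711573 -0.01365939] 12.90595576214952 89.56733822822571
```

View pics/w3.png

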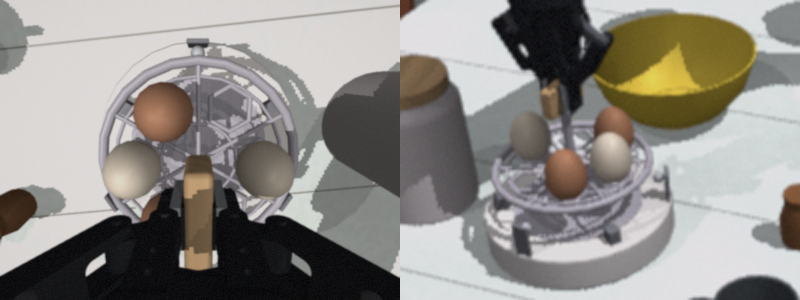

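The rack is free of the clips (5.3 N hanging) and level, with all four eggs standing. Next I lift it to carrying height, then carry it smoothly in two halves.

>>> apply_moves:
  deltas:
    - [[0,0,-1],0,0]
    - [[0,0,-4],0,0]
    - [[0,0,-9],0,0]
    - [[0,0,-15],0,0]
    - [[0,0,-22],0,0]
    - [[0,0,-29],0,0]
    - [[0,0,-35],0,0]
    - [[0,0,-39],0,0]
    - [[0,0,-41],0,0]
    - [[0,0,-42],0,0]

```text
clock: 7.3
eef_pos: [533.9, -246.1, 371.7]
tool_rot: [180.0, 0.0, -5.7]
ft_force: [-0.3, 0.4, -5.4]
opening: 13.0
gripper_force: 89.6
```

>>> apply_moves:
  deltas:
    - [[0,0,0],0,0]
    - [[-1,-2,0],0,0]
    - [[-2,-7,0],0,0]
    - [[-4,-16,0],0,0]
    - [[-7,-28,0],0,0]
    - [[-11,-43,0],0,0]
    - [[-15,-61,0],0,0]
    - [[-20,-81,0],0,0]
    - [[-26,-102,0],0,0]
    - [[-32,-123,0],0,0]
    - [[-37,-143,0],0,0]
    - [[-41,-161,0],0,0]
    - [[-45,-176,0],0,0]
    - [[-48,-188,0],0,0]
    - [[-50,-197,0],0,0]
    - [[-51,-202,0],0,0]
    - [[-52,-204,0],0,0]
    - [[-52,-204,0],0,0]
    - [[-52,-204,0],0,0]

```text
clock: 9.68
eef_pos: [502.6, -38.2, 371.7]
tool_rot: [180.0, -0.0, -5.8]
ft_force: [-0.0, 0.6, -6.2]
opening: 13.3
gripper_force: 89.6
```

>>> apply_moves:
  deltas:
    - [[0,0,0],0,0]
    - [[-1,-2,0],0,0]
    - [[-2,-7,0],0,0]
    - [[-4,-16,0],0,0]
    - [[-7,-28,0],0,0]
    - [[-11,-43,0],0,0]
    - [[-15,-61,0],0,0]
    - [[-20,-81,0],0,0]
    - [[-26,-102,0],0,0]
    - [[-32,-123,0],0,0]
    - [[-37,-143,0],0,0]
    - [[-41,-161,0],0,0]
    - [[-45,-176,0],0,0]
    - [[-48,-188,0],0,0]
    - [[-50,-197,0],0,0]
    - [[-51,-202,0],0,0]
    - [[-52,-204,0],0,0]
    - [[-52,-204,0],0,0]
    - [[-52,-204,0],0,0]

```text
clock: 12.05
eef_pos: [471.3, 169.9, 371.7]
tool_rot: [180.0, -0.0, -5.8]
ft_force: [1.1, 0.4, -6.3]
opening: 13.0
gripper_force: 89.6
```

Run:
```python
from h import *
o=ctrl.get_obs();T,W=wT(o);print(o["eef_pos"],o["tool_rot"],o["ft_force"],o["ft_torque"],o["opening"],o["gripper_force"])
im=ctrl.read_camera("wrist")[:,:,::-1];s=ctrl.read_camera("scene")[:,:,::-1];t=ctrl.read_camera("top")[:,:,::-1]
cv2.imwrite("pics/w4.png",im);cv2.imwrite("pics/s4.png",s);cv2.imwrite("pics/t4.png",t)
cv2.imwrite("pics/f4.png",np.vstack([np.hstack([cv2.resize(im,(400,300)),cv2.resize(t[150:300,180:380],(400,300),interpolation=2)]),cv2.resize(s[180:330,260:460],(800,600),interpolation=2)[150:450]]))
```

```text
[471.32779069 169.94138036 371.67321481] [ 1.79989240e+02 -2.96640416e-03 -5.76680373e+00] [ 1.13738234  0.44997851 -6.29905815] [-0.01243319  0.01621532  0.02865055] 12.968595617637476 89.56629037857056
```

View pics/f4.png

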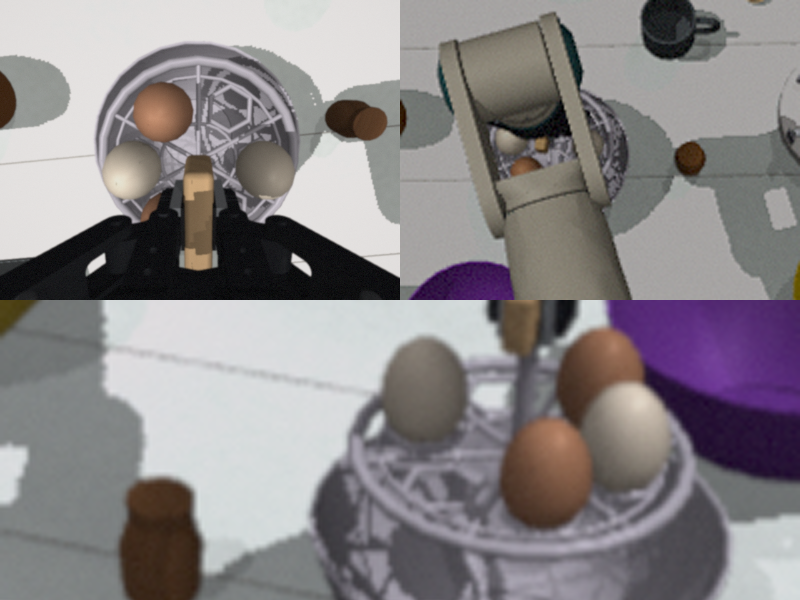

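Run:
```python
from h import *
T,W=wT(ctrl.get_obs())
for c in ([471.3,170],[471,172.7]):
    print([np.round(proj("wrist",[c[0]+105*np.cos(a),c[1]+105*np.sin(a),85],W)) .tolist()for a in np.radians([-5.8-90,-5.8,84.2])])
# bowl outline from the undisturbed scene picture vs prediction
s=cv2.GaussianBlur(cv2.imread("pics/scene0.png"),(0,0),1).astype(int)
A=np.radians(np.arange(0,360,5))
P=np.array([proj("scene",[471.3+105*np.cos(a),170+105*np.sin(a),85]) for a in A]);print("scene rim bbox pred",P.min(0),P.max(0))
```

```text
[[483.0, 232.0], [316.0, 50.0], [149.0, 231.0]]
[[479.0, 232.0], [311.0, 51.0], [144.0, 232.0]]
scene rim bbox pred [334.24712612 245.07243564] [441.2533756  308.85623794]
```

Run:
```python
from h import *
from scipy.optimize import least_squares
T,W=wT(ctrl.get_obs())
im=cv2.imread("pics/w4.png");f=cv2.GaussianBlur(im,(0,0),1.2).astype(int)
# from outside inward along predicted radial directions in the image: bright table / greenish shadow -> first purple-grey
def purp(p):return 2*p[1]-p[0]-p[2]<-3 and p[1]<150
pts=[]
for a in np.radians(np.arange(-75,64,6)):
    for r in np.arange(130,80,-.5):
        u,v=proj("wrist",[468+r*np.cos(a),170+r*np.sin(a),85],W)
        if 0<=int(v)<480 and 0<=int(u)<640 and purp(f[int(round(v)),int(round(u))]):
            pts.append(onz("wrist",u,v,85,W)[:2]);break
pts=np.array(pts);
r=least_squares(lambda p:np.hypot(*(pts-p[:2]).T)-p[2],[468,170,105],loss="soft_l1");print("wrist",r.x,r.fun.round(1))
s=cv2.GaussianBlur(cv2.imread("pics/scene0.png"),(0,0),1).astype(int);pts=[]
for a in np.radians(np.arange(0,360,8)):
    for q in np.arange(130,80,-.5):
        u,v=proj("scene",[468+q*np.cos(a),170+q*np.sin(a),85])
        if purp(s[int(round(v)),int(round(u))]): pts.append(onz("scene",u,v,85)[:2]);break
pts=np.array(pts);pts=pts[pts[:,0]<480]
r=least_squares(lambda p:np.hypot(*(pts-p[:2]).T)-p[2],[468,170,105],loss="soft_l1");print("scene",r.x,r.fun.round(1))
```

```text
wrist [464.0781233  171.30206758 102.11794753] [ 0.7 -1.4 -1.1  0.6  0.9  0.6  1.3 -0.6 -0.5 -0.5 -0.5 -0.5 -0.1  0.2
  0.1  0.4  0.1  0.3  0.   0.7 -0.2 -0.1  0.  -0.4]Traceback (most recent call last):
  File "<stdin>", line 18, in <module>
  File "h.py", line 9, in proj
    i=ctrl.camera_info(n); T=i["world_from_camera"] if T is None else T
ValueError: time passes only in moves, steps and waits
```

>>> apply_moves:
  deltas:
    - [[-1,0,0],0,0]
    - [[-2,0,0],0,0]
    - [[-4,0,0],0,0]
    - [[-5,0,3],0,0]
    - [[-6,0,4],0,0]
    - [[-6,0,5],0,0]
    - [[-6,0,5],0,0]
    - [[-6,0,5],0,0]
    - [[-6,0,5],0,0]
    - [[-6,0,5],0,0]
    - [[-6,0,5],0,0]
    - [[-6,0,5],0,0]

```text
clock: 13.7
eef_pos: [465.3, 170.8, 366.7]
tool_rot: [180.0, -0.0, -5.7]
ft_force: [-1.2, -0.6, -5.7]
opening: 12.6
gripper_force: 89.6
```

Run:
```python
from h import *
o=ctrl.get_obs();print(o["clock"],o["eef_pos"],o["tool_rot"],o["ft_force"],np.abs(o["qd"]).max(),o["gripper_force"])
print(ctrl.sign_off())
```

```text
13.7 [465.3085904  170.80412703 366.67845912] [ 1.79998311e+02 -4.26599819e-03 -5.73881739e+00] [-1.23609556 -0.62437811 -5.74882488] 0.2784418699964997 89.56517100334167
the job is handed in; nothing more can be done
None
```

The job is handed in at 13.7 s: the arm is holding the rack level and still over the steel bowl, about 1–2 mm from its measured centre and about 34 mm above the rim; all four eggs were standing when I last looked, just before a final 6 mm sideways and 5 mm downward adjustment.

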